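# Drop the spray cover onto the jig pin and hold it pressed

### The job

Take the spray cover off its wooden rest by the handle, slide its edge in under the jig's keeper bar until the cover, square with the jig, drops over the hidden locating pin. Then press it fully down against the sprung bed and finish while still holding it pressed there; leave the other things on the table alone.

Things in the scene. Friction and masses are not known exactly. Their poses are not given: they have to be found in the camera images.
- cover: Spray cover, a loose aluminium plate 150 (x) x 90 (y) x 17 mm, 0.35 kg (20 percent either way), with a black handle block in the middle of its top, 50 (x) x 16 (y) mm, from 17 to 55 mm above the underside. Origin: centre of the underside; z up. The same after a half turn. Starts lying on the rest, underside 30 mm above the table, x within 35 degrees of straight ahead.
- cover_bore (a point): Mouth of the blind bore in the cover's underside, at the very centre under the handle (same point as the cover's origin): 12 mm diameter, 14 mm deep, its mouth slightly chamfered.
- jig: The jig, bolted to the table: dark steel base 200 (x) x 150 (y) x 30 mm, origin at the centre of its underside, z up, x within 25 degrees of straight away from the robot. A keeper bridge stands at its +x end; the -x end and sides are open. The sprung plywood bed, 140 x 90 mm, centred on the jig, has its top 48 mm above the table when up.
- keeper (a point): Centre of the underside of the jig's fixed keeper bar, 79 mm above the table: a flat steel bar across y, 18 mm wide (jig x = 55 to 73 mm), 8 mm thick, on two posts with inner faces at jig y = -60 and +60 mm. The cover's leading short edge slides in under it; it overhangs the cover when home, so the cover cannot be lowered on from straight above.
- pin_tip (a point): Top centre of the fixed upright brass locating pin, 10 mm diameter, standing through a slot in the bed; tip 55 mm above the table, 7 mm above the raised bed, last 3 mm tapered to 6 mm diameter. Set anywhere from x = -6 to +14, y = -8 to +8 mm in the jig's frame; out of sight once the cover is over it. The cover is home with its bore over the pin and its underside on the bed.
- bed (a joint): Travel of the sprung bed: 0 = up, 0.006 m = fully down on its stop, moving straight down. The spring gives 4.5 N at 0 and 13.5 N fully down (1.5 N per mm), more than the cover's own weight, so the cover goes down only when pushed by about 10 N beyond its weight.
- rest: Wooden rest for the cover, fixed: board 170 (x) x 120 (y) mm with two battens across, tops 30 mm above the table. Origin: centre of its underside.
- parts_bin: Red open plastic bin of white blanks, 100 x 130 x 45 mm, to be left alone. Origin: centre of the underside.
- paint_tin: Paint tin, 66 mm diameter, 75 mm high, to be left alone. Origin: centre of the underside.
- thinner_jar: White jar, 52 mm diameter, 60 mm high, to be left alone. Origin: centre of the underside.
Mind the look-alikes: they are no part of the job. Leave any green or purple look-alike of the cover alone.

How it is judged:
By the outcome, as a careful person would: the job done as asked, in the order asked, and still so for the second after the job is handed in, while the arm keeps its last pose, push and grip.
It also fails if it takes over 42 s, if anything falls off the work surface, if the arm or the gripper's body presses on something with over 40 N, if the wrist force passes 120 N, or if a joint passes its speed limit or range.

### The arm

A 7-joint arm with a two-finger parallel gripper is mounted at the origin on the work surface. World frame = base frame: x ahead of the robot, y to its left, z up, the work surface at z = 0. Lengths are in mm, angles in rad, forces in N, time in s.
With the tool pointing down it reaches from about 400 to 925 mm from the base axis. Payload 5.6 kg.
Tool frame: the origin (TCP) lies between the finger pads; the fingertips stand 19 mm ahead of it and the grasp point (between the pads) is the TCP; z points along the fingers, y is the line along which they close (so a half turn about z gives the same grasp; the last joint's range is limited). The gripper opens to 85 mm and grips with 20 to 120 N. Pads are 22 mm wide; open, the fingers measure 114 mm over their backs; the gripper's body (76 mm by 85 mm) begins 54 mm behind the grasp point. The pads swing forward as they close: fully open they stand 13 mm farther back than shut.
Start: joints at [-1.377, 0.468, -0.012, 1.603, 0.006, 1.071, -0.056], TCP at [152.526, 631.857, 250.29] pointing down, gripper open.
Joint ranges: [-2.53, 2.53], [-0.31, 2.02], [-1.57, 1.55], [0.28, 2.44], [-1.29, 4.43], [0.15, 1.84], [-2.92, 2.92]. Speed limits (rad/s): [2.57, 2.57, 3.14, 3.14, 3.14, 3.14, 3.14].

### API

Orientations are given as a rotation vector (axis times angle).
In Python, from bench import bot gives the robot as it stands. Calls block until the motion is done:
- bot.reach(position, orientation): joint-space move of the TCP to a pose.
- bot.move_straight(position, rotation=None, speed=150): straight line of the TCP; rotation=None keeps the orientation; speed is the mean speed in mm/s.
- bot.movej(angles): joint-space move.
- bot.open_gripper() and bot.gripper_close(grip_force=None): open the fingers fully, or close them until they stop; grip_force is the grip in N (None keeps the last).
- bot.pause(seconds).
- bot.ik(position, orientation): joint angles nearest the present ones, or None.
- bot.snapshot(name): name is "scene" or "top" or "wrist"; returns a dict with "image" (420x560x3 uint8, red, green, blue), "fx", "fy", "cx", "cy" (pixels), "extrinsics" (4x4, takes a point from world to camera coordinates); the wrist camera has in their place "T_tool_cam" (4x4, takes a point from camera to tool coordinates, whose origin is the TCP and whose axes are the flange's). Camera axes: x right, y up, looking along -z (the intrinsics and any distortion apply to the point x, -y, -z); pixel columns grow to the right and rows downward; lengths in mm; the calibration is good to about 2 mm. A picture is of the moment at which its call begins: read the wrist's pose just before it. There is no depth.
A pose or a line that the arm cannot do raises bot.IKError and nothing moves.
- bot.finish_job(): hands the job in; it is judged then, once.
Trained networks look in a picture, given as the dict that the camera call returned (one of the last four; its "shot" number tells which), for a name from the list of things; names that differ only in an ending like _2 or _b are one class to them, and where a whole thing is asked for, a point or a joint stands for the part that bears it (a point fixed in the world has none). Each returns a list of dicts, best first, with "conf" (0 to 1); they miss things now and then, are a little off and sometimes report something else, mostly with a low value. They report only what shows in the picture. A call takes as long as a camera call. They do not tell look-alikes from the thing itself.
- bot.search_frame(query, picture): "uv" ([column, row] in pixels, amid what is visible of it).
Readings, each from a call of its own:
- bot.current_clock(): time.
- bot.current_joint_positions(): joint angles.
- bot.current_joint_velocities(): joint speeds.
- bot.current_tau(): joint torques, N m.
- bot.current_tcp_pos(): TCP position.
- bot.current_ee_rot(): TCP orientation.
- bot.current_force(): force on the tool from outside, world axes, zero at the start.
- bot.current_torque(): the same for the moment, N m.
- bot.current_finger_gap(): finger opening in mm.
- bot.current_gripper_force(): force on a finger pad.
Only numpy, scipy, OpenCV 4.12 (cv2) and the standard library are available. Lean on these libraries where they do the work, as an engineer would, in place of code of your own. Each camera call takes 0.05 s, during which the arm holds its last target. There are 200 camera calls.

## Working session

There is one attempt and no reset: what is moved stays moved. The work goes in short steps, each a Python script; the robot and the scene stay as the last script left them, time stands still between calls to the robot, and variables do not carry over. Pictures are saved under pics/ and viewed, at most 10 in all, crops included, and the job is handed in when it is done.

```bash
ls; mkdir -p pics
python3 - <<'E'
from bench import bot
import cv2,numpy as np
ims=[]
for n in("scene","top"):
    s=bot.snapshot(n); ims.append(s)
    cv2.imwrite(f"pics/{n}0.png",s["image"][:,:,::-1])
    print(n,s["fx"],s["fy"],s["cx"],s["cy"],[k for k in s if k!='image'],np.round(s["extrinsics"],3).tolist())
    for q in("cover","jig","keeper","pin_tip","bed","rest","parts_bin","paint_tin","thinner_jar"):
        print(q,[(np.round(d["uv"]).tolist(),round(d["conf"],2)) for d in bot.search_frame(q,s)][:4])
print(bot.current_clock(),bot.current_tcp_pos(),bot.current_ee_rot(),bot.current_force())
E
```

```text
pics
scene 388.8968937001608 388.8968937001608 288.4246594327001 214.60626230323925 ['fx', 'fy', 'cx', 'cy', 'extrinsics', 'shot'] [[0.737, 0.676, 0.004, -436.125], [-0.471, 0.509, 0.721, 138.631], [0.485, -0.533, 0.693, -1098.178], [0.0, 0.0, 0.0, 1.0]]
cover [([323.0, 204.0], 0.88), ([287.0, 136.0], 0.72), ([261.0, 176.0], 0.6)]
jig [([195.0, 295.0], 0.73)]
keeper [([197.0, 298.0], 0.79)]
pin_tip []
bed [([196.0, 282.0], 0.85)]
rest [([316.0, 226.0], 0.7)]
parts_bin [([367.0, 320.0], 0.74)]
paint_tin [([426.0, 254.0], 0.71), ([300.0, 402.0], 0.64), ([366.0, 318.0], 0.34)]
thinner_jar [([300.0, 402.0], 0.91), ([426.0, 257.0], 0.55)]
top 422.23583064935076 422.23583064935076 270.79806991301643 215.7687085714107 ['fx', 'fy', 'cx', 'cy', 'extrinsics', 'shot'] [[-0.029, -0.999, -0.014, 114.032], [0.98, -0.032, 0.194, -509.626], [-0.194, -0.008, 0.981, -1115.8], [0.0, 0.0, 0.0, 1.0]]
cover [([163.0, 330.0], 0.94), ([235.0, 218.0], 0.86), ([232.0, 300.0], 0.63)]
jig [([361.0, 227.0], 0.74)]
keeper [([364.0, 225.0], 0.74)]
pin_tip []
bed [([362.0, 227.0], 0.65)]
rest [([244.0, 237.0], 0.84), ([230.0, 218.0], 0.73), ([362.0, 226.0], 0.48)]
parts_bin [([294.0, 133.0], 0.75)]
paint_tin [([225.0, 133.0], 0.81)]
thinner_jar [([363.0, 122.0], 0.89)]
1.0 [152.53745031 631.86967912 250.31374197] [3.71219205e-01 3.11952586e+00 1.47238465e-04] [-0.40489054  0.15150851 -0.19681071]
```

View pics/top0.png

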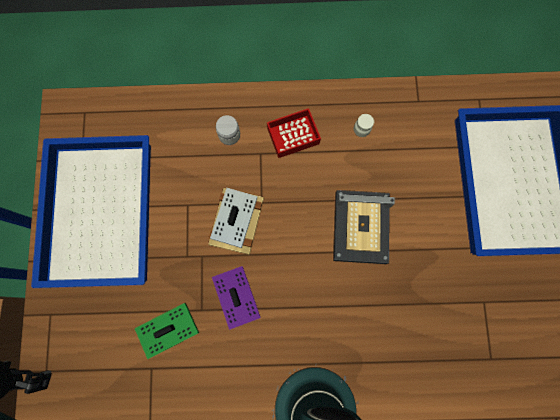

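View pics/scene0.png

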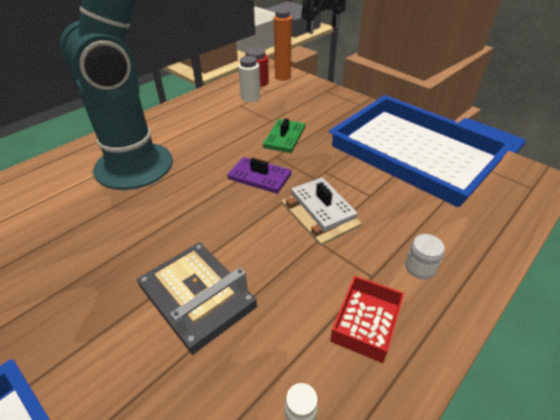

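The candidates in the top view are the aluminium plate at (235,218), purple at (235,297) and green at (164,330). Only the aluminium one lies on the wooden rest, so it is the cover. I'll look closer with the wrist camera at the cover and the jig.

```bash
cat > h.py <<'E'
from bench import bot
import cv2,numpy as np
from scipy.spatial.transform import Rotation as R
def cam(s,p=None,r=None):
    K=np.array([[s["fx"],0,s["cx"]],[0,s["fy"],s["cy"]],[0,0,1]])
    if "extrinsics" in s: E=np.array(s["extrinsics"])
    else:
        T=np.eye(4);T[:3,:3]=R.from_rotvec(r).as_matrix();T[:3,3]=p
        E=np.linalg.inv(T@np.array(s["T_tool_cam"]))
    return K,E
def unproj(K,E,uv,z):
    C=-E[:3,:3].T@E[:3,3]
    d=E[:3,:3].T@(np.diag([1,-1,-1])@np.linalg.inv(K)@[uv[0],uv[1],1])
    return (C+d*(z-C[2])/d[2])
def proj(K,E,P):
    q=K@np.diag([1,-1,-1])@(E[:3,:3]@np.array(P,float)+E[:3,3]); return q[:2]/q[2]
def down(th): return np.pi*np.array([-np.sin(th),np.cos(th),0])  # tool y along y axis of a thing with yaw th
def wrist():
    p,r=np.array(bot.current_tcp_pos()),np.array(bot.current_ee_rot()); s=bot.snapshot("wrist"); return s,cam(s,p,r)
E
python3 - <<'E'
from h import *
s=bot.snapshot("top"); K,E=cam(s)
c=unproj(K,E,(235,217),47); j=unproj(K,E,(362,227),40)
print(c,j)
for n,p,yaw in(("cover",c,-.2),("jig",j,0.)):
    bot.reach([p[0]-40,p[1],330],down(yaw)); w,(K2,E2)=wrist()
    cv2.imwrite(f"pics/w_{n}.png",w["image"][:,:,::-1])
    np.savez(f"w_{n}.npz",K=K2,E=E2,im=w["image"])
    print(n,bot.current_clock(),bot.current_tcp_pos(),proj(K2,E2,p),w["fx"],np.round(w["T_tool_cam"],3).tolist())
    for q in("cover","jig","keeper","pin_tip","bed","rest"):
        print(q,[(np.round(d["uv"]).tolist(),round(d["conf"],2)) for d in bot.search_frame(q,w)][:4])
E
```

```text
[513.37607541 197.62533287  47.        ] [ 475.23980611 -152.85657593   40.        ]
cover 3.0667 [472.99202064 198.86800334 329.71895465] [290.28532374 206.53351405] 309.33086486541964 [[-0.0, 0.965, 0.264, 66.477], [1.0, 0.0, -0.0, 0.779], [-0.0, 0.264, -0.965, -125.365], [0.0, 0.0, 0.0, 1.0]]
cover [([234.0, 46.0], 0.94), ([264.0, 340.0], 0.72), ([298.0, 198.0], 0.7)]
jig [([72.0, 259.0], 0.96), ([260.0, 177.0], 0.44)]
keeper [([71.0, 260.0], 0.93)]
pin_tip [([62.0, 279.0], 0.6)]
bed [([59.0, 273.0], 0.85)]
rest [([262.0, 176.0], 0.77)]
jig 4.7417 [ 435.75052459 -151.71241623  329.91913352] [278.94899921 206.15123754] 309.33086486541964 [[-0.0, 0.964, 0.264, 66.207], [1.0, 0.0, -0.0, 0.553], [-0.0, 0.264, -0.964, -125.365], [0.0, 0.0, 0.0, 1.0]]
cover [([537.0, 68.0], 0.58)]
jig [([284.0, 208.0], 0.71), ([527.0, 240.0], 0.33)]
keeper [([280.0, 206.0], 0.95)]
pin_tip []
bed [([279.0, 209.0], 0.8)]
rest [([496.0, 213.0], 0.62)]
```

View pics/w_cover.png

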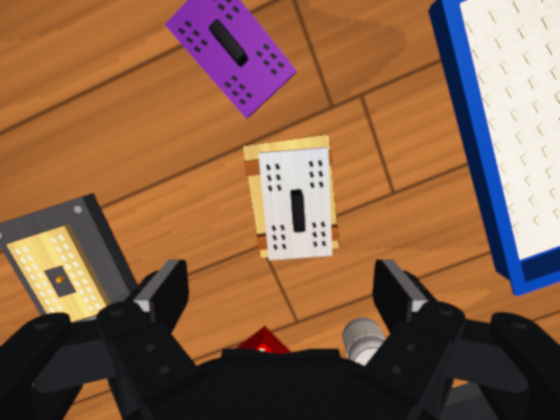

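View pics/w_jig.png

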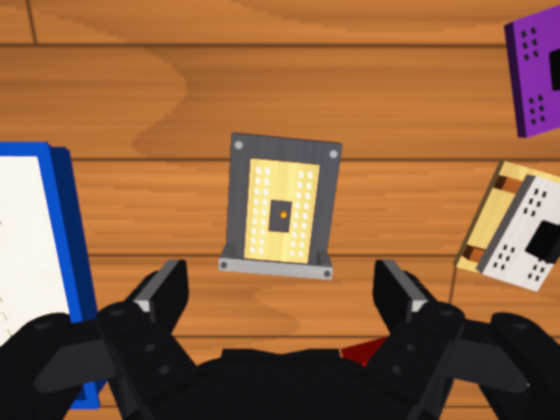

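The wrist view of the cover shows the silver plate with a black handle at (298,210) on the rest, which confirms it is the aluminium one. The jig view shows the brass pin at (284,215) in the dark slot, with the keeper bar at about (277,268). Next I'll take aligned close-ups.

```bash
cat > meas.py <<'E'
from h import *
def rect(im,K,E,lo,hi,z,c0,rad=110,skip=None):
    hsv=cv2.cvtColor(im,cv2.COLOR_RGB2HSV); m=cv2.inRange(hsv,lo,hi)
    u=proj(K,E,[c0[0],c0[1],z]); roi=np.zeros_like(m); 
    cv2.circle(roi,tuple(int(v) for v in u),int(rad*K[0,0]/270),255,-1); m&=roi
    m=cv2.morphologyEx(m,cv2.MORPH_CLOSE,np.ones((9,9))); m=cv2.morphologyEx(m,cv2.MORPH_OPEN,np.ones((5,5)))
    cs,_=cv2.findContours(m,cv2.RETR_EXTERNAL,cv2.CHAIN_APPROX_NONE); c=max(cs,key=cv2.contourArea)[:,0]
    P=np.array([unproj(K,E,q,z)[:2] for q in c],np.float32)
    (cx,cy),(w,h),a=cv2.minAreaRect(P)
    if w<h: w,h,a=h,w,a+90
    a=(a+90)%180-90
    return np.array([cx,cy]),(w,h),np.radians(a),c
E
python3 - <<'E'
from meas import *
G=dict(cover=((513,198),((0,0,135),(180,45,255)),47,47),jig=((475,-153),((18,50,140),(35,255,255)),48,48))
for n,(c,(lo,hi),z,_) in G.items():
    d=np.load(f"w_{n}.npz"); 
    o=rect(d["im"],d["K"],d["E"],lo,hi,z,c,70); print(n,o[:3])
    yaw=o[2]; c=o[0]
    for k in range(2):
        bot.reach([c[0],c[1],205],down(yaw)); bot.pause(.15); w,(K,E)=wrist()
        o=rect(w["image"],K,E,lo,hi,z,c); print(n,k,o[:3],bot.current_clock(),bot.current_tcp_pos(),bot.current_ee_rot())
        c,yaw=o[0],o[2]
    im=w["image"][:,:,::-1].copy(); np.savez(f"c_{n}.npz",K=K,E=E,im=w["image"])
    if n=="jig":
        for q in("pin_tip","keeper","bed"):
            for e in bot.search_frame(q,w)[:2]: print(q,e["uv"],e["conf"],unproj(K,E,e["uv"],55))
    cv2.polylines(im,[o[3]],True,(255,0,255),1)
    cv2.imwrite(f"pics/c_{n}.png",im)
a,b=[cv2.imread(f"pics/c_{n}.png")[60:400,90:470] for n in G]
cv2.imwrite("pics/both.png",np.hstack([a,b]))
E
```

```text
cover (array([515.63830566, 205.87091064]), (150.43118286132812, 90.07939147949219), np.float64(-0.32078401172860593))
cover 0 (array([516.07769775, 205.61477661]), (150.59341430664062, 90.34371948242188), np.float64(-0.31994471651106743)) 6.6833 [516.10370302 204.96847619 205.53552936] [9.92629902e-01 2.97988446e+00 9.25519191e-04]
cover 1 (array([516.04003906, 205.64720154]), (150.58248901367188, 90.53511810302734), np.float64(-0.31781045921347795)) 7.1333 [516.06404533 205.60267847 204.98224694] [-9.88003357e-01 -2.98218383e+00  6.65469823e-05]
jig (array([ 483.16165161, -151.29191589]), (143.3961181640625, 91.98052978515625), np.float64(-0.09026558146130921))
jig 0 (array([ 483.17990112, -151.59111023]), (141.82550048828125, 91.48247528076172), np.float64(-0.09076452469153555)) 8.675 [ 483.5799101  -150.30291119  204.93020993] [-2.80311642e-01 -3.12897979e+00 -1.09197576e-04]
jig 1 (array([ 483.11450195, -151.56790161]), (141.8490753173828, 91.51004028320312), np.float64(-0.0904598590628305)) 9.125 [ 483.18343837 -151.6065869   204.99543966] [-2.84807345e-01 -3.12863308e+00  4.49981332e-05]
pin_tip [283.1, 202.8] 0.6 [ 484.37756788 -148.37359166   55.        ]
pin_tip [553.6, 213.0] 0.25 [539.09547586  95.79334015  55.        ]
keeper [280.7, 190.0] 0.93 [ 472.25269423 -148.38610711   55.        ]
bed [278.3, 193.0] 0.62 [ 474.584228   -151.02859224   55.        ]
```

View pics/both.png

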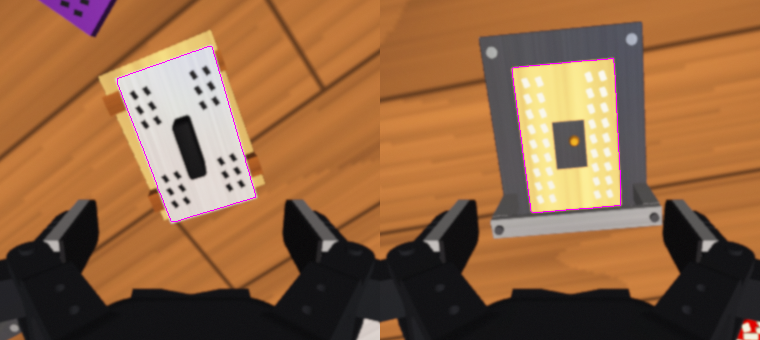

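My `down()` doubled the yaw, because the half-turn axis must be at th/2. I'll fix that and re-measure with the tool aligned.

```bash
sed -i 's/np.pi\*np.array(\[-np.sin(th),np.cos(th),0\])/np.pi*np.array([-np.sin(th\/2),np.cos(th\/2),0])/' h.py
python3 - <<'E'
from meas import *
G=dict(jig=((483.1,-151.6),-.0905,((18,50,140),(35,255,255)),48),cover=((516.,205.6),-.318,((0,0,135),(180,45,255)),47))
out={}
for n,(c,yaw,(lo,hi),z) in G.items():
    bot.reach([c[0],c[1],205],down(yaw)); bot.pause(.3); w,(K,E)=wrist()
    o=rect(w["image"],K,E,lo,hi,z,c); print(n,o[:3],bot.current_clock(),bot.current_tcp_pos(),bot.current_ee_rot())
    out[n]=np.r_[o[0],o[2]]; im=w["image"]
    if n=="jig":
        hsv=cv2.cvtColor(im,cv2.COLOR_RGB2HSV); u0=proj(K,E,[*c,55])
        m=cv2.inRange(hsv,(8,120,110),(24,255,255)); r=np.zeros_like(m); cv2.circle(r,tuple(int(v) for v in u0),18,255,-1)
        ys,xs=np.nonzero(m&r); uv=np.array([xs.mean(),ys.mean()]); p=unproj(K,E,uv,55)[:2]
        d=p-o[0]; cs,sn=np.cos(o[2]),np.sin(o[2])
        print("pin",uv,len(xs),np.ptp(xs),np.ptp(ys),p,"in jig",d@[cs,sn],d@[-sn,cs]); out["pin"]=p
        print([(e["uv"],e["conf"]) for e in bot.search_frame("pin_tip",w)[:2]])
        cv2.imwrite("pics/pin.png",cv2.resize(im[100:310,180:380,::-1],None,fx=2,fy=2))
    else: cv2.imwrite("pics/cov.png",cv2.resize(im[100:310,180:380,::-1],None,fx=2,fy=2))
np.savez("out.npz",**out)
cv2.imwrite("pics/both2.png",np.hstack([cv2.imread("pics/pin.png"),cv2.imread("pics/cov.png")]))
E
```

```text
jig (array([ 482.93927002, -151.51637268]), (140.76271057128906, 91.47444915771484), np.float64(-0.09135601276964216)) 9.875 [ 483.10723958 -151.58546508  205.0109757 ] [ 1.42935547e-01  3.13833191e+00 -1.28172201e-05]
pin [280.8125     201.15178571] 112 26 16 [ 482.28177669 -150.34932987] in jig -0.7612196773224535 1.1021937198383744
[([282.8, 202.4], 0.44)]
cover (array([515.65722656, 205.8442688 ]), (149.6327667236328, 90.5073471069336), np.float64(-0.3194693422564883)) 11.6167 [516.20619809 204.99108492 205.07237799] [4.99069314e-01 3.10161277e+00 7.59130758e-06]
```

View pics/both2.png

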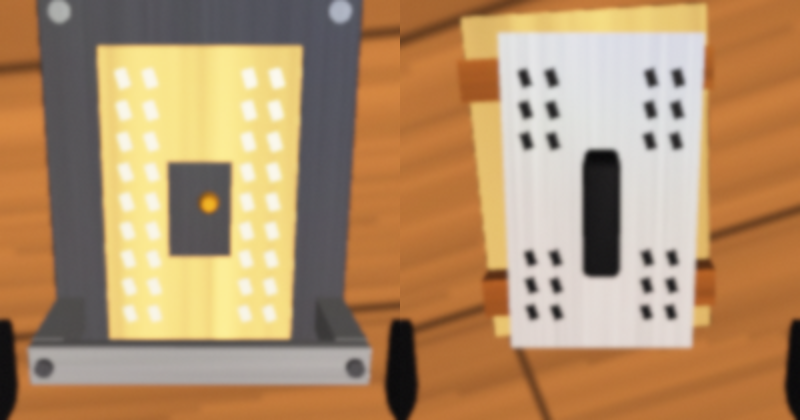

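The jig crop shows the brass pin at crop (209,204), which is about (284.6,201.8) in the full picture. My colour mean was contaminated by the bed's edge, so I'll recompute it from the blob alone. The cover crop shows the aligned silver plate with its handle at crop (601,213). Next is the grasp and lift.

Run:
```python
from meas import *
o=dict(np.load("out.npz")); jig,cov=o["jig"],o["cover"]
# pin blob
s=bot.snapshot("wrist"); K,E=cam(s,[483.107,-151.585,205.01],[.142936,3.138332,0])
im=cv2.imread("pics/pin.png"); m=cv2.inRange(cv2.cvtColor(im,cv2.COLOR_BGR2HSV),(8,130,90),(25,255,255))
n,l,st,ce=cv2.connectedComponentsWithStats(m); k=min(range(1,n),key=lambda i:np.hypot(*(ce[i]-[209,203])))
uv=(ce[k]+.5)/2-.5+[180,100]; p=unproj(K,E,uv,55)[:2]; d=p-jig[:2]; cs,sn=np.cos(jig[2]),np.sin(jig[2])
print("pin",uv,st[k],p,"jig frame",d@[cs,sn],d@[-sn,cs]); o["pin"]=p; np.savez("out.npz",**o)
r=down(cov[2])
bot.move_straight([*cov[:2],110],r,speed=150); bot.move_straight([*cov[:2],70],r,speed=80); bot.pause(.1)
print("pre",bot.current_tcp_pos(),bot.current_force())
bot.gripper_close(90); 
print("gap",bot.current_finger_gap(),bot.current_gripper_force(),bot.current_tcp_pos(),bot.current_force(),bot.current_clock())
bot.move_straight([*cov[:2],175],r,speed=120); bot.pause(.15)
w,(K,E)=wrist(); t=np.array(bot.current_tcp_pos())
print("held",t,bot.current_finger_gap(),bot.current_force(),bot.current_clock(),bot.current_ee_rot())
cv2.imwrite("pics/held.png",w["image"][:,:,::-1]); np.savez("held.npz",K=K,E=E,im=w["image"],t=t)
q=rect(w["image"],K,E,(0,0,135),(180,45,255),t[2]-23,t[:2],120); print(q[:3])
```

```text
pin [283.90846995 200.94808743] [198 192  22  22 366] [ 482.21159978 -147.33384887] jig frame -1.1062032333089404 4.098697814235298
pre [515.99112643 205.90594013  70.28743305] [-0.77703523  0.2198858   0.3516647 ]
gap 14.992555468771624 88.51934909820557 [515.78805408 205.78084737  70.32825179] [-0.92427207 -0.43478196  3.80658423] 13.8417
held [515.279094   205.61982293 174.20664065] 14.752999167533574 [-0.4064666  -0.06825948 -3.6881421 ] 15.0667 [-4.99659996e-01 -3.10046091e+00  1.59680967e-03]
(array([493.74291992, 213.47564697]), (90.70633697509766, 90.02879333496094), np.float64(1.2519546916073399))
```

View pics/held.png

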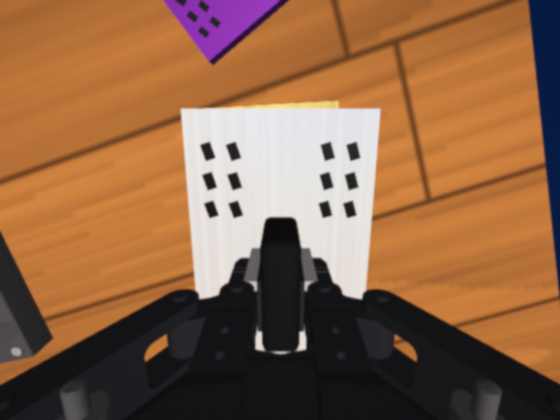

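The cover is held: the plate's rear corners are at (181,109) and (380,109), and the handle is centred between the pads. Next I'll measure the cover's offset in the tool frame from those corners.

Run:
```python
from meas import *
d=np.load("held.npz"); K,E,im,t=d["K"],d["E"],d["im"],d["t"]; o=np.load("out.npz"); th=o["cover"][2]
ex,ey=np.array([np.cos(th),np.sin(th)]),np.array([-np.sin(th),np.cos(th)])
hsv=cv2.cvtColor(im,cv2.COLOR_RGB2HSV); m=cv2.inRange(hsv,(0,0,120),(180,50,255)); m[:90]=0;m[230:]=0;m[:,:150]=0;m[:,400:]=0
def f(u): q=unproj(K,E,u,t[2]-23)[:2]-t[:2]; return np.array([q@ex,q@ey])
L=[];Rr=[]
for r in range(120,230,5):
    x=np.nonzero(m[r])[0]; L.append(f((x[0]-.5,r))); Rr.append(f((x[-1]+.5,r)))
T=[f((c,np.nonzero(m[:,c])[0][0]-.5)) for c in list(range(190,205,3))+list(range(355,375,3))]
L,Rr,T=map(np.array,(L,Rr,T))
print("sides y",np.median(L[:,1]),np.median(Rr[:,1]),"slopes",np.polyfit(L[:,0],L[:,1],1)[0],np.polyfit(Rr[:,0],Rr[:,1],1)[0])
print("rear x",np.median(T[:,0]),"slope",np.polyfit(T[:,1],T[:,0],1)[0])
print("pin clearance", o["pin"],o["jig"])
```

```text
sides y -44.64424475182946 46.03273234165779 slopes 0.0019209385866184403 -0.004606726953326827
rear x -74.70961444488574 slope 0.00013824088151719773
pin clearance [ 482.21159978 -147.33384887] [ 4.82939270e+02 -1.51516373e+02 -9.13560128e-02]
```

Offset of the cover in the tool is about (+0.3, +0.7) mm, and it is square. Now carry it over and slide it under the keeper.

Run:
```python
from meas import *
o=np.load("out.npz"); jig=o["jig"]; th=jig[2]; r=down(th)
ex,ey=np.array([np.cos(th),np.sin(th)]),np.array([-np.sin(th),np.cos(th)])
tgt=o["pin"]-0.3*ex-0.7*ey; np.save("tgt.npy",tgt)
def st(n): 
    p=np.array(bot.current_tcp_pos()); e=p[:2]-tgt; print(n,np.round([e@ex,e@ey,p[2]],2),np.round(bot.current_force(),1),round(bot.current_clock(),2))
    return p
a=tgt-52*ex
bot.reach([*a,175],r); bot.move_straight([*a,115],r,speed=120); bot.pause(.15); p=st("above")
dz=115-p[2]; z=98.9+dz
bot.move_straight([*a,z],r,speed=60); bot.pause(.15); p=st("low")
z+=98.9-p[2]; off=a-p[:2]
for s in(-40,-26,-13,0):
    bot.move_straight([*(tgt+s*ex+off),z],r,speed=60); p=st(s)
    if np.hypot(*bot.current_force()[:2])>12: print("contact");break
bot.pause(.2); st("end"); print(bot.current_ee_rot(),r)
w=bot.snapshot("scene"); cv2.imwrite("pics/slid.png",cv2.resize(w["image"][200:380,100:300,::-1],None,fx=3,fy=3))
```

```text
above [-5.1260e+01  2.0000e-02  1.1577e+02] [-0.2 -1.  -4. ] 17.22
low [-51.86  -0.1   98.2 ] [-0.3  0.6 -4.7] 17.8
-40 [-39.47   0.12  98.94] [-0.5 -0.2 -3.2] 18.15
-26 [-25.79   0.14  98.75] [ 0.5 -1.  -3.4] 18.53
-13 [-12.79   0.1   98.78] [-0.  -0.4 -4. ] 18.9
0 [ 0.25  0.12 98.8 ] [-0.2 -0.  -3.9] 19.27
end [-0.48  0.1  98.75] [-0.5 -0.5 -4.1] 19.47
[-1.43699041e-01 -3.13785047e+00 -2.03905324e-04] [0.14345179 3.13831579 0.        ]
```

View pics/slid.png

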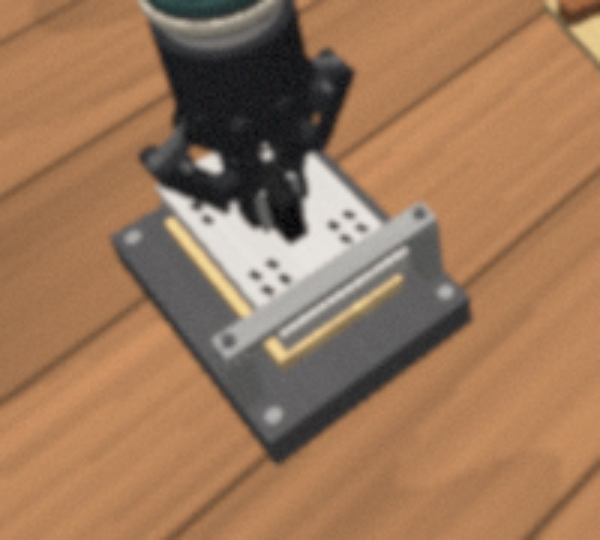

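The cover's leading edge is under the keeper bar (bar from (228,345) to (420,213) in the crop), square with the jig and with no contact forces. Next I'll lower it with force checks.

```bash
cat > low.py <<'E'
from meas import *
tgt=np.load("tgt.npy"); th=np.load("out.npz")["jig"][2]; r=down(th)
ex,ey=np.array([np.cos(th),np.sin(th)]),np.array([-np.sin(th),np.cos(th)])
def st(n): 
    bot.pause(.1); p=np.array(bot.current_tcp_pos()); e=p[:2]-tgt; f=np.array(bot.current_force())
    print(n,np.round([e@ex,e@ey,p[2]],2),np.round([f[:2]@ex,f[:2]@ey,f[2]],1),round(bot.current_clock(),2))
    return p,f
def go(x,y,z): bot.move_straight([*(tgt+x*ex+y*ey),z],r,speed=40)
E
python3 - <<'E'
from low import *
for z in(97,95.5,94,92.5,91,89.5):
    go(.2,-.1,z); p,f=st(z)
    if f[2]>6: print("contact"); break
E
```

```text
97 [ 1.400e-01 -9.000e-02  9.696e+01] [ 0.6 -0.8 -4. ] 19.87
95.5 [ 0.17 -0.13 95.48] [-0.3 -0.3 -3.5] 20.22
94 [ 0.2  -0.11 93.99] [-0.7  0.9 -3.8] 20.57
92.5 [ 0.17 -0.12 92.46] [ 0.4  0.4 -4.3] 20.92
91 [ 0.18 -0.11 90.97] [-0.3 -1.  -3.7] 21.27
89.5 [ 0.2  -0.13 89.49] [ 0.6  0.3 -4.5] 21.62
```

It dropped over the pin with no contact force (underside about 49 mm, below the 55 mm tip). Now press it down.

Run:
```python
from low import *
for z in(88,86,84,83,82.3,81.6,81,80.4,79.8,79.2,78.6):
    go(.2,-.1,z); p,f=st(z)
    if f[2]>28: break
print(bot.current_finger_gap(),bot.current_gripper_force())
w=bot.snapshot("scene"); cv2.imwrite("pics/down.png",cv2.resize(w["image"][200:380,100:300,::-1],None,fx=3,fy=3))
```

```text
88 [ 0.49 -0.16 88.24] [-0.7  0.1 -0.4] 21.97
86 [ 0.51 -0.16 86.25] [-0.5  0.2  3. ] 22.32
84 [ 0.47 -0.17 84.24] [-1.5  0.6  5.1] 22.67
83 [ 0.49 -0.2  83.37] [-0.7  0.7  6.7] 23.02
82.3 [ 0.49 -0.16 82.74] [-2.4  0.6  6.8] 23.37
81.6 [ 0.5  -0.15 82.26] [-2.9  0.6  9.7] 23.72
81 [ 0.54 -0.16 82.24] [-4.5  0.7 16.3] 24.07
80.4 [ 0.54 -0.17 82.18] [-6.2  2.  21.7] 24.42
79.8 [ 0.59 -0.19 82.15] [-7.9  1.4 29.3] 24.77
15.036877765958671 92.82592177391052
```

View pics/down.png

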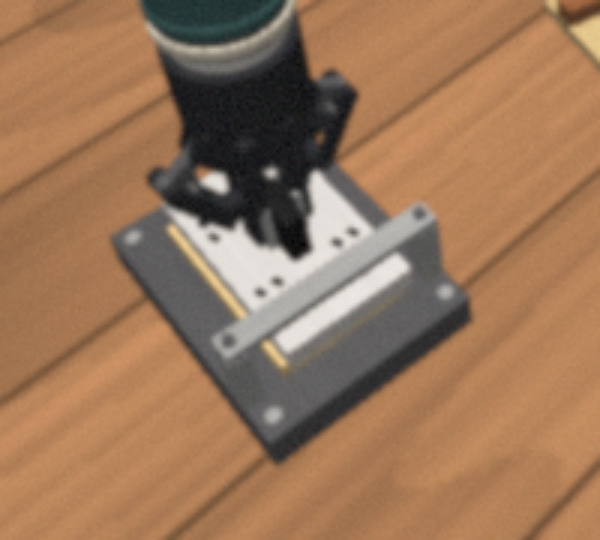

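The force curve matches the spring (about 1.5 N/mm over 6 mm). The bed hits its stop at TCP z 82.2, which puts the underside at about 42 mm, and the arm is holding about 29 N. The picture shows the cover down, square and under the keeper, so I'm handing in.

```bash
python3 -c "
from low import *
st('final'); print(bot.finish_job())"
```

```text
final [ 0.57 -0.19 82.12] [-8.2  1.4 27.7] 24.92
the job is handed in; nothing more can be done
None
```

The cover is over the locating pin, square under the keeper bar and pressed to the bed's stop with about 28 N; I handed the job in at 24.9 s with the arm still holding it, and touched nothing else on the table.

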